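Index the stone on the carving stand and lock it

ROBOT

A 7-joint arm with a two-finger parallel gripper is mounted at the origin on the work surface; the furniture and walls round the work are solid. World frame = base frame: x ahead of the robot, y to its left, z up, the work surface at z = 0. Lengths are in m, angles in rad, forces in N, time in s.
With the tool pointing down it reaches from about 0.425 to 0.825 m from the base axis. Payload 3.6 kg.
Tool frame: the origin (TCP) lies where the fingers leave the gripper's body, on its centre line; the fingertips stand 73 mm ahead of it and the grasp point (between the pads) lies 54 mm ahead of it; z points along the fingers, y is the line along which they close (so a half turn about z gives the same grasp; the last joint's range is limited). The gripper opens to 85 mm and grips with 20 to 120 N. Pads are 22 mm wide; open, the fingers measure 114 mm over their backs; the gripper's body (76 mm by 85 mm) begins 54 mm behind the grasp point. The pads swing forward as they close: fully open they stand 13 mm farther back than shut.
Start: joints at [1.079, 0.615, -0.013, 1.423, 0.008, 1.103, -0.04], TCP at [0.291, -0.581, 0.304] pointing down, gripper open.
Joint ranges: [-3.12, 3.12], [-0.3, 2.06], [-1.34, 1.32], [0.26, 2.42], [-1.36, 4.5], [0.01, 1.98], [-2.84, 2.84]. Speed limits (rad/s): [2.79, 2.79, 3.14, 3.14, 3.14, 3.14, 3.14].

INTERFACE

Orientations are given as a unit quaternion [x, y, z, w].
In Python, from station import arm, snapshot, camera_info, ticket gives the robot as it stands. Calls block until the motion is done:
- arm.movep(position, orientation): joint-space move of the TCP to a pose.
- arm.line_to(position, velocity=0.15, ori=None): straight line of the TCP; ori=None keeps the orientation; velocity is the mean speed in m/s.
- arm.move_j(angles): joint-space move.
- arm.move_gripper(opening, effort=None): opening from 0.0 (shut) to 1.0 (fully open); effort is the grip in N (None keeps the last); returns when the fingers have stopped.
- arm.pause(seconds).
- arm.ik(position, orientation): joint angles nearest the present ones, or None.
- snapshot(name): name is "scene" or "top" or "wrist"; returns the picture (420x560x3 uint8, blue, green, red); there is no depth.
- camera_info(name): a dict with "fx", "fy", "cx", "cy" (pixels), "R" (3x3) and "t" (3): a world point X has camera coordinates R X + t; the wrist camera has in their place "T_tool_cam" (4x4, takes a point from camera to tool coordinates, whose origin is the TCP and whose axes are the flange's). Camera axes: x right, y down, z forward; pixel columns grow to the right and rows downward; lengths in m; the calibration is good to about 2 mm. A picture is of the moment at which its call begins: read the wrist's pose just before it. camera_info takes no time and is no camera call.
A pose or a line that the arm cannot do raises arm.MotionError and nothing moves.
- ticket.finish_job(): hands the job in; it is judged then, once.
Readings, each from a call of its own:
- arm.read_time(): time.
- arm.read_joint_positions(): joint angles.
- arm.read_dq(): joint speeds.
- arm.read_effort(): joint torques, N m.
- arm.read_tool_pos(): TCP position.
- arm.read_eef_rot(): TCP orientation.
- arm.read_ft_force(): force on the tool from outside, world axes, zero at the start.
- arm.read_wrist_torque(): the same for the moment, N m.
- arm.read_opening(): opening from 0.0 (shut) to 1.0 (fully open).
- arm.read_finger_force(): force on a finger pad.
Only numpy, scipy, OpenCV 4.12 (cv2) and the standard library are available. Lean on these libraries where they do the work, as an engineer would, in place of code of your own. Each camera call takes 0.05 s, during which the arm holds its last target. There are 200 camera calls.

TASK

Bring the stone on the carving stand to its next working position: turn the black hand knob clockwise, slowly, until you feel it drop into the hidden notch, and let it rest there; then push the red lock pin fully home. Do not force the pin: where it will not go down easily, the knob is not in the notch. Leave the tools and stones round the stand where they lie.

Things in the scene. Friction and masses are not known exactly. Their poses are not given: they have to be found in the camera images.
- knob_grip (a point): Black hand knob: a bar 50 mm long, 14 mm wide, 42 mm high on a round skirt of 27 mm radius. The point lies on its upright turning axis inside the bar, 14 mm under its top; z up, x along the bar, y across the 14 mm. 52 mm below it is the flat cover. Steady drag 0.1 N m plus 0.4 N m per rad/s. The one notch lies 0.4 to 1.3 rad clockwise (from above) of the start; the bar's direction does not show it.
- index_knob (a joint): Knob angle, rad: 0 at the start, growing clockwise seen from above, limits -0.6 and 1.75. From 0.12 rad before the notch's centre a spring roller falls into it: the drag fades and becomes a forward pull, up to 0.4 N m at the centre, where it flips to a stop that takes 0.6 N m to override. Let go within 0.07 rad of the centre, the knob centres itself; outside the notch it stays where left.
- pin_top (a point): Centre of the top of the red mushroom head (19 mm across) of the upright lock pin, in a brass bush in the cover 56 mm from the knob's axis, on the robot's side; z up. It slides straight down 12 mm against 3 N (plus 25 N per m/s); no spring, it stays where left. Off the notch the disc stops it after 1 to 2 mm; in the notch it goes home, its round tip centring the disc if 0.05 rad off.
- lock_pin (a joint): How far the pin is down, in m: 0 raised (at the start), 0.012 fully home, the head then sitting on its bush, its top 13 mm over the cover (25 mm when raised).
- indexer: Squat grey cast stand with a round aluminium cover, fixed, 266 x 155 mm, on a 3 mm mat. Origin at its foot under the knob's axis, x from the front (lock pin at x = -56 mm) to the back, where a faceplate of 46 mm radius carrying the stone turns with the knob at x = 117 mm. Heights over the foot: cover 50, raised pin 75, stone 96, knob 116 mm.
- burr_block: bystander: wooden block 44 x 100 x 79 mm with six carving burrs standing in it; origin under its centre
- rotary_tool: bystander: blue cordless rotary tool, 193 mm long, 38 mm thick, lying on the bench; origin under its middle
- pale_pebble: bystander: pale stone offcut 43 x 54 x 22 mm; origin under its centre
- dark_pebble: bystander: dark stone offcut 53 x 62 x 29 mm; origin under its centre
- tape_roll: bystander: roll of masking tape, 98 mm across, 25 mm high, lying flat; origin under its centre

How it is judged:
By the outcome, as a careful person would: the job done as asked, in the order asked, and still so for the second after the job is handed in, with the robot touching nothing.
It also fails if it takes over 72 s, if anything falls off the work surface, if the arm or the gripper's body presses on something with over 40 N, if the wrist force passes 120 N, or if a joint passes its speed limit or range.

## Working session

There is one attempt and no reset: what is moved stays moved. The work goes in short steps, each a Python script; the robot and the scene stay as the last script left them, time stands still between calls to the robot, and variables do not carry over. Pictures are saved under pics/ and viewed, at most 10 in all, crops included, and the job is handed in when it is done.

```bash
mkdir -p pics; ls
python3 - <<'E'
from station import arm, snapshot, camera_info
import cv2
for n in("scene","top"):
    cv2.imwrite(f"pics/{n}0.png",snapshot(n)); print(n,camera_info(n))
print(camera_info("wrist")); print(arm.read_time(),arm.read_eef_rot(),arm.read_tool_pos())
E
```

```text
pics
scene {'fx': 520.3137617730549, 'fy': 520.3137617730549, 'cx': 278.5309130001907, 'cy': 207.53489466975628, 'R': array([[-0.99441237,  0.10486586, -0.01213255],
       [ 0.09057211,  0.78848555, -0.60834796],
       [-0.05422859, -0.6060476 , -0.7935777 ]]), 't': array([ 0.50758265, -0.17027965,  1.40414234])}
top {'fx': 430.01320856601967, 'fy': 430.01320856601967, 'cx': 279.1066279683154, 'cy': 212.38748560689422, 'R': array([[-0.0040385 , -0.99996249, -0.00766161],
       [-0.99818791,  0.00449109, -0.06000612],
       [ 0.06003828,  0.00740539, -0.99816861]]), 't': array([0.23764353, 0.51316175, 0.90441317])}
{'fx': 314.7851865255327, 'fy': 314.7851865255327, 'cx': 280.37259551031815, 'cy': 207.3172983545751, 'T_tool_cam': array([[ 3.31725373e-04, -9.55305547e-01, -2.95620030e-01,
         7.46770522e-02],
       [ 9.99999939e-01,  3.49271377e-04, -6.54736043e-06,
        -2.39828007e-04],
       [ 1.09506345e-04, -2.95620010e-01,  9.55305604e-01,
        -7.04519560e-02],
       [ 0.00000000e+00,  0.00000000e+00,  0.00000000e+00,
         1.00000000e+00]])}
0.1 [ 9.73106356e-01  2.30353158e-01 -2.86083912e-04 -1.16674775e-03] [ 0.29113708 -0.5805665   0.30281374]
```

View pics/top0.png

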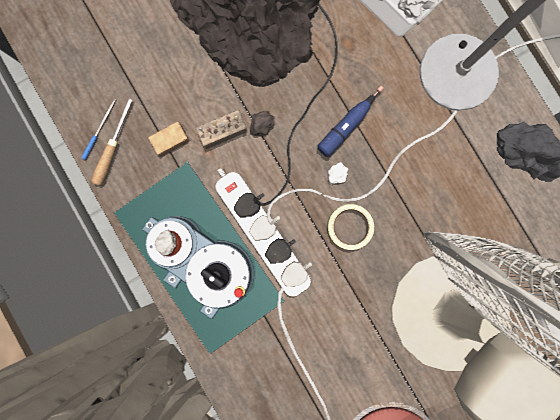

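View pics/scene0.png

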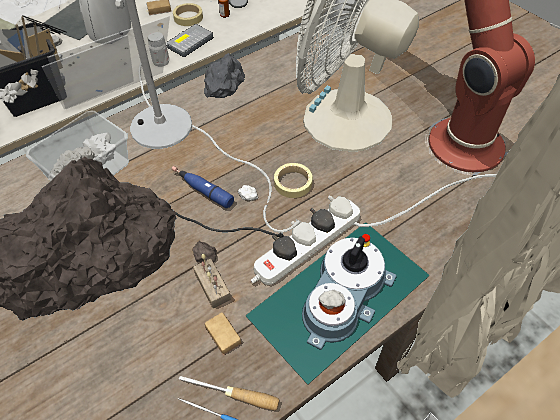

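The top view shows the knob at about (215,275), the red pin at (240,292), the fan near (435,310) and a drape in the lower left. The scene view shows the knob at (355,250), the fan between the robot's start and the stand, and the drape on the right. Next I'll turn these pixels into positions and estimate the obstacle heights.

```bash
cat > h.py <<'E'
import numpy as np, cv2
from scipy.spatial.transform import Rotation as Ro
from station import arm, snapshot, camera_info, ticket
def ray(n,p,pose=None):
    c=camera_info(n); d=np.array([(p[0]-c['cx'])/c['fx'],(p[1]-c['cy'])/c['fy'],1])
    if n=='wrist':
        T=c['T_tool_cam']; pos,q=pose; R=Ro.from_quat(q).as_matrix()
        return np.array(pos)+R@T[:3,3], R@T[:3,:3]@d
    return -c['R'].T@c['t'], c['R'].T@d
def plane(n,p,z,pose=None):
    o,d=ray(n,p,pose); return o+d*(z-o[2])/d[2]
def tri(pt,ps):
    (a,u),(b,v)=ray('top',pt),ray('scene',ps)
    s,t=np.linalg.lstsq(np.c_[u,-v],b-a,rcond=None)[0]
    return (a+s*u+b+t*v)/2, np.linalg.norm(a+s*u-b-t*v)
def red(im,c=None,r=60):
    h=cv2.cvtColor(im,cv2.COLOR_BGR2HSV)
    m=cv2.inRange(h,(0,170,100),(6,255,255))|cv2.inRange(h,(174,170,100),(180,255,255))
    n,l,s,ce=cv2.connectedComponentsWithStats(m)
    return [(ce[i].round(1),s[i].tolist()) for i in range(1,n) if s[i,4]>15]
E
python3 - <<'E'
from h import *
np.set_printoptions(precision=4,suppress=True)
print('pin',plane('top',(239,292),.078),'knob',plane('top',(215,275),.112),'faceplate',plane('top',(168,242),.09))
print('cover',plane('top',(218,275),.053), tri((239,292),(366,239)))
print('fan motor',tri((520,400),(412,35)),'fan base',plane('top',(435,310),0),plane('scene',(347,118),0))
print('cage left end',tri((430,235),(300,85)),'cage',[plane('top',(430,235),z) for z in(.1,.2,.3,.4)])
print('drape edge',[plane('top',(205,362),z) for z in(0,.2,.4)],[plane('scene',(420,400),z) for z in(0,.2)],[plane('scene',(490,200),z) for z in(0,.2,.4)])
for i in 'top','scene': print(red(cv2.imread(f'pics/{i}0.png')))
for z in(.3,.45,.55,.6,.65):
  for p in((.29*.8,-.58*.8,z),(.5,.1,z),(.45,-.3,z)):
    print(p,arm.ik(p,arm.read_eef_rot()))
E
```

```text
pin [0.3532 0.3149 0.078 ] knob [0.3896 0.3573 0.112 ] faceplate [0.4524 0.4535 0.09  ]
cover [0.3846 0.3604 0.053 ] (array([0.3512, 0.316 , 0.0687]), np.float64(0.0016346672996404678))
fan motor (array([ 0.1905, -0.1284,  0.2647]), np.float64(0.04290621050611185)) fan base [ 0.304  -0.0978  0.    ] [ 0.3008 -0.14    0.    ]
cage left end (array([ 0.4602, -0.0082,  0.2405]), np.float64(0.00609425049511862)) cage [array([ 0.464, -0.057,  0.1  ]), array([ 0.4634, -0.0228,  0.2   ]), array([0.4628, 0.0114, 0.3   ]), array([0.4622, 0.0456, 0.4   ])]
drape edge [array([0.1955, 0.3953, 0.    ]), array([0.2518, 0.3596, 0.2   ]), array([0.3081, 0.324 , 0.4   ])] [array([0.3067, 0.6475, 0.    ]), array([0.3636, 0.7035, 0.2   ])] [array([0.0044, 0.1918, 0.    ]), array([0.1208, 0.3374, 0.2   ]), array([0.2372, 0.483 , 0.4   ])]
[(array([177.6, 244.3]), [173, 234, 8, 21, 38]), (array([238.3, 292.2]), [235, 288, 8, 9, 54])]
[(array([366., 237.]), [362, 234, 8, 8, 41])]
(0.23199999999999998, -0.46399999999999997, 0.3) [ 1.0788  0.4168 -0.0197  1.8042  0.0099  0.9231 -0.0511]
(0.5, 0.1, 0.3) [-0.0
[... 465 characters left out ...]
1.3077  0.0026  1.5664 -0.0436]
(0.5, 0.1, 0.55) [ 0.1662  0.2922 -0.5917  1.3197  0.159   1.5773 -1.5105]
(0.45, -0.3, 0.55) [ 0.5876  0.3125 -0.0605  1.2471  0.0173  1.5845 -0.5757]
(0.23199999999999998, -0.46399999999999997, 0.6) [ 1.0699  0.2758 -0.0073  1.1648  0.0019  1.7034 -0.0428]
(0.5, 0.1, 0.6) [ 0.1906  0.3062 -0.6657  1.1766  0.1869  1.7188 -1.5302]
(0.45, -0.3, 0.6) [ 0.5879  0.3205 -0.0649  1.1007  0.0193  1.7231 -0.5767]
(0.23199999999999998, -0.46399999999999997, 0.65) [ 1.0676  0.2965 -0.0042  0.998   0.0012  1.8495 -0.042 ]
(0.5, 0.1, 0.65) [ 0.1985  0.337  -0.7522  1.0105  0.2363  1.8724 -1.5594]
(0.45, -0.3, 0.65) [ 0.5867  0.3443 -0.0701  0.9272  0.0234  1.8729 -0.5783]
```

Run:
```python
from h import *
arm.move_j([1.07,.276,0,1.165,0,1.7034,-.04]); print(arm.read_time())
arm.move_j([-.45,.276,0,1.165,0,1.7034,-.04]); print(arm.read_time(),arm.read_tool_pos(),arm.read_eef_rot(),arm.read_ft_force())
a=snapshot('wrist');b=snapshot('scene')
cv2.imwrite('pics/w1.png',cv2.resize(np.vstack([a,b]),(448,672))[:600]); cv2.imwrite('pics/s1.png',b); cv2.imwrite('pics/wr1.png',a)
```

```text
1.3333
3.8667 [0.47673001 0.20468356 0.59989866] [ 5.49379558e-01  8.35571741e-01 -1.32884204e-03 -4.48474595e-04] [-0.26165263  0.13205247 -0.45011966]
```

View pics/w1.png

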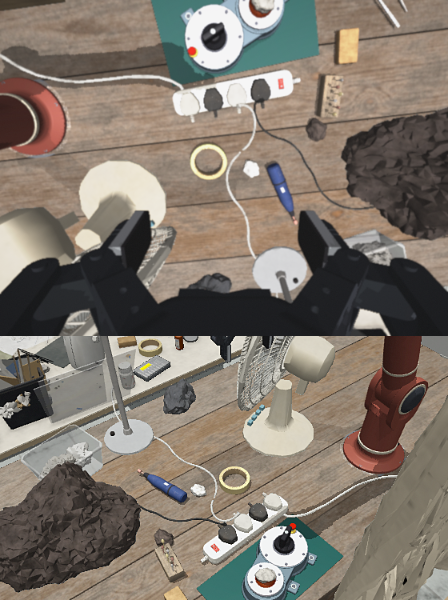

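The wrist view shows the stand at top centre, with the knob at about (265,40) at full scale. The scene view shows the arm clear of the fan. Next I'll move above the stand for a closer look.

Run:
```python
from h import *
arm.move_j([-.68,.276,0,1.165,0,1.7034,-.04])
q=Ro.from_quat(arm.read_eef_rot()); print(q.as_matrix().round(3))
# camera sits 0.075 toward tool +x; tilt 17deg looks toward -x: keep TCP short of the knob in tool x
p=np.array([.388,.358,.36])
arm.movep(p+np.array([0,0,0]),q.as_quat())
P=(arm.read_tool_pos(),arm.read_eef_rot());a=snapshot('wrist');b=snapshot('scene')
print(arm.read_time(),P,arm.read_joint_positions(),arm.read_ft_force())
cv2.imwrite('pics/w2.png',a);cv2.imwrite('pics/s2.png',b);print(red(a))
np.savez('P2.npz',p=P[0],q=P[1])
```

```text
[[-0.598  0.802 -0.002]
 [ 0.802  0.598 -0.002]
 [-0.001 -0.003 -1.   ]]
5.5917 (array([0.38964965, 0.3576609 , 0.3613351 ]), array([ 4.49461029e-01,  8.93299761e-01, -1.21624366e-04,  5.52346376e-04])) [-0.76153514  0.37038839 -0.03356401  1.68489766  0.01480982  1.08546232
 -0.16065195] [0.51525041 0.8064049  0.19665503]
[(array([231.5, 186.3]), [225, 180, 14, 14, 160])]
```

View pics/w2.png

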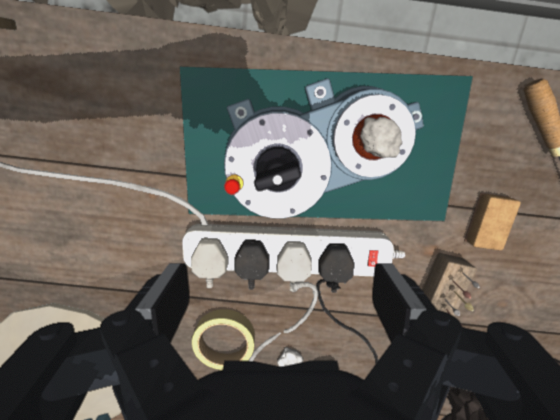

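View pics/s2.png

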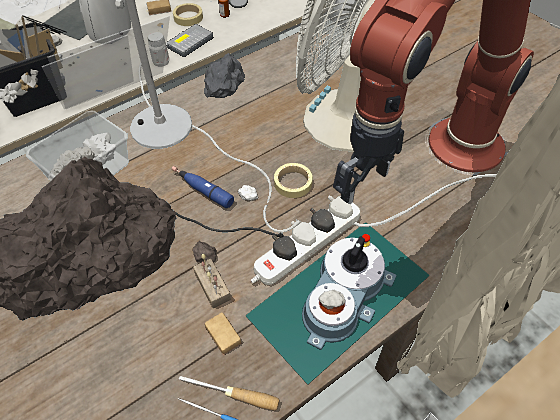

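The wrist view shows the cover centred near (278,165), the knob bar running roughly from (256,187) to (300,172), a white dot at (278,180) and the pin at (231,186). The scene view shows the drape well to the right of the gripper. I'll measure from a crop.

Run:
```python
from h import *
np.set_printoptions(precision=4,suppress=True)
P=np.load('P2.npz');P=(P['p'],P['q']);a=cv2.imread('pics/w2.png')
print('pin',plane('wrist',(231.5,186.3),.078,P),'dot',plane('wrist',(278,180),.119,P))
# cover: bright low-sat blob
m=cv2.inRange(cv2.cvtColor(a,cv2.COLOR_BGR2HSV),(0,0,140),(180,60,255)); roi=np.zeros_like(m); roi[105:225,215:335]=255
cs,_=cv2.findContours(m&roi,cv2.RETR_EXTERNAL,cv2.CHAIN_APPROX_NONE); c=max(cs,key=cv2.contourArea)
h=cv2.convexHull(c); e=cv2.fitEllipse(h); print('cover',e,plane('wrist',e[0],.053,P))
cr=cv2.resize(a[135:215,215:335],None,fx=6,fy=6,interpolation=cv2.INTER_CUBIC)
cr=np.clip(cr.astype(float)*1.0,0,255); cr=(255*(cr/255)**.5).astype(np.uint8)
cv2.imwrite('pics/w2c.png',cr)
```

```text
pin [0.3489 0.3169 0.078 ] dot [0.3825 0.3621 0.119 ]
cover ((289.88897705078125, 158.53268432617188), (107.25688171386719, 139.92739868164062), 61.184852600097656) [0.3865 0.38   0.053 ]
```

View pics/w2c.png

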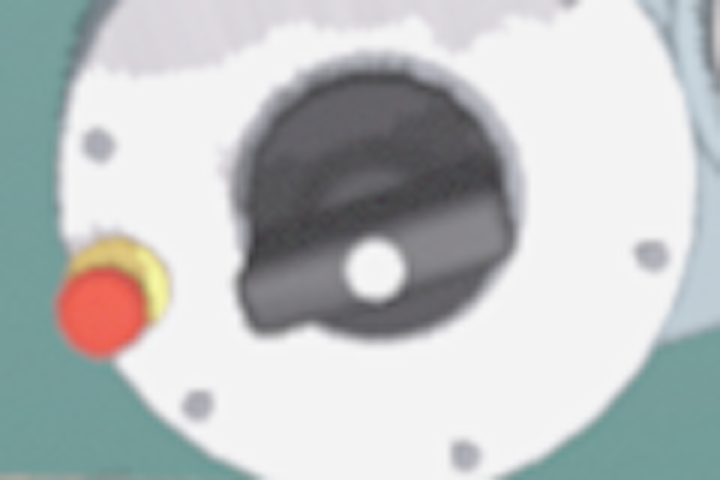

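Run:
```python
from h import *
np.set_printoptions(precision=4,suppress=True)
P=np.load('P2.npz');P=(P['p'],P['q'])
f=lambda u,v:plane('wrist',(215+u/6,135+v/6),.119,P)[:2]
L=(f(250,270)+f(265,330))/2;R=(f(505,195)+f(515,250))/2
print(L,R,(L+R)/2,np.linalg.norm(R-L)); d=R-L; th=np.arctan2(d[1],d[0]); print('bar',th)
for k in(0,1):
    t=th+k*np.pi   # tool x along bar
    x=np.array([np.cos(t),np.sin(t),0]);z=np.array([0,0,-1.]);M=np.c_[x,np.cross(z,x),z]
    for dt in (0,.2,-.2):
        q=(Ro.from_euler('z',dt)*Ro.from_matrix(M)).as_quat()
        print(k,dt,arm.ik([.3825,.3621,.25],q))
```

```text
[0.3692 0.3457] [0.3955 0.3818] [0.3823 0.3638] 0.04460876822096734
bar 0.9417126816104064
0 0 [-0.9633  0.4972  0.2424  1.8541 -0.1589  0.809  -1.2682]
0 0.2 [-0.9303  0.4938  0.1931  1.8531 -0.1263  0.8065 -1.1012]
0 -0.2 [-0.9942  0.5011  0.2889  1.8551 -0.1897  0.8121 -1.4369]
1 0 [-0.4981  0.5228 -0.4503  1.8395  0.2947  0.8454  1.419 ]
1 0.2 [-0.4644  0.5316 -0.5031  1.8385  0.3298  0.8549  1.5842]
1 -0.2 [-0.5267  0.5163 -0.4062  1.8404  0.2655  0.8383  1.2479]
```

```bash
cat >> h.py <<'E'
def Q(t):
    x=np.array([np.cos(t),np.sin(t),0]);z=np.array([0,0,-1.]);return Ro.from_matrix(np.c_[x,np.cross(z,x),z]).as_quat()
TH=.942+np.pi
E
python3 - <<'E'
from h import *
np.set_printoptions(precision=4,suppress=True)
arm.movep([.3825,.3625,.27],Q(TH)); arm.move_gripper(.5)
P=(arm.read_tool_pos(),arm.read_eef_rot());a=snapshot('wrist');print(arm.read_time(),P,arm.read_joint_positions(),arm.read_opening(),arm.read_ft_force())
cv2.imwrite('pics/w3.png',a)
for c,s in red(a): print(c,s,plane('wrist',c,.078,P))
np.savez('P3.npz',p=P[0],q=P[1])
E
```

```text
7.5583 (array([0.3825, 0.3625, 0.27  ]), array([-0.4538,  0.8911, -0.    ,  0.    ])) [-0.4917  0.498  -0.4583  1.8145  0.2749  0.8921  1.4369] 0.49719032543687847 [-0.0682  0.1946  0.0998]
[279.1 133.9] [269, 124, 21, 21, 337] [0.3491 0.3159 0.078 ]
[123.6 261.5] [120, 260, 10, 4, 19] [0.5326 0.3244 0.078 ]
```

View pics/w3.png

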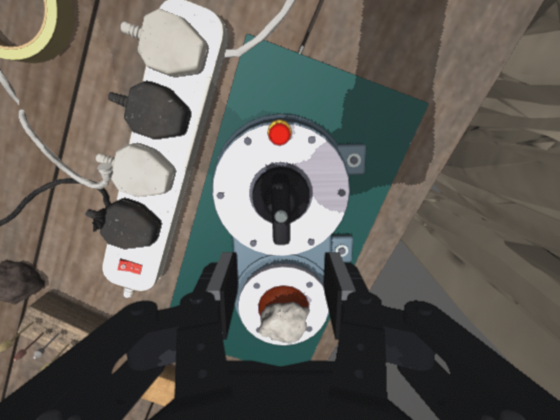

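The bar now stands vertical in the wrist view at column 281, so it's aligned with the pads. The white dot is near (281,215) and the pin at (279,134). I'll measure the dot and bar, descend and grip.

Run:
```python
from h import *
np.set_printoptions(precision=4,suppress=True)
P=np.load('P3.npz');P=(P['p'],P['q']);a=cv2.imread('pics/w3.png')
g=cv2.cvtColor(a,cv2.COLOR_BGR2GRAY)
r=g[205:226,272:291]; ys,xs=np.nonzero(r>110); u=(xs.mean()+272,ys.mean()+205); k=plane('wrist',u,.119,P); print(u,len(xs),k)
k=(k[:2]+[.3825,.3621])/2; print('knob',k)
for row in(225,232,238): print(row,np.nonzero(g[row,265:300]<60)[0][[0,-1]]+265)
arm.movep([*k,.23],Q(TH))
arm.line_to([*k,.159+.005],.08)
print('above grip',arm.read_ft_force(),arm.read_time())
arm.line_to([*k,.160],.03)
arm.move_gripper(0,30)
print(arm.read_opening()*85,arm.read_finger_force(),arm.read_ft_force(),arm.read_wrist_torque(),arm.read_tool_pos(),arm.read_joint_positions(),arm.read_time())
cv2.imwrite('pics/w4.png',snapshot('wrist'))
```

```text
(np.float64(280.40816326530614), np.float64(216.8877551020408)) 98 [0.382  0.3629 0.119 ]
knob [0.3822 0.3625]
225 [273 288]
232 [274 288]
238 [274 288]
above grip [0.2549 0.0147 0.6413] 8.8167
13.391174468961168 29.101142585277557 [ 1.0995 -0.5913  1.698 ] [-0.0503  0.0108  0.0572] [0.3823 0.3625 0.1602] [-0.5539  0.6474 -0.3766  1.9254  0.3817  0.6384  1.3418] 9.4583
```

```bash
cat > turn.py <<'E'
from h import *
def run(step,total,stop):
    q=np.array(arm.read_joint_positions()); s=0; log=[]
    while s<total-1e-6:
        q[6]-=step; s+=step; arm.move_j(q); arm.pause(.03)
        t=arm.read_wrist_torque()[2]; F=np.linalg.norm(arm.read_ft_force()); log.append(t)
        print(f'{q[6]:.3f} t={arm.read_time():.2f} Mz={t:.3f} F={F:.1f} act={arm.read_joint_positions()[6]:.3f}')
        if F>25 or abs(t)>.9 or stop(log): break
E
python3 -c "
from turn import *
run(.02,.1,lambda l:False)"
```

```text
1.322 t=9.79 Mz=0.072 F=1.0 act=1.322
1.302 t=10.07 Mz=-0.032 F=0.9 act=1.302
1.282 t=10.36 Mz=0.040 F=1.5 act=1.282
1.262 t=10.64 Mz=-0.001 F=1.5 act=1.262
1.242 t=10.93 Mz=0.000 F=1.6 act=1.242
```

```bash
python3 -c "
from turn import *
run(.025,1.3,lambda l:l[-1]<-.15)"
```

```text
1.217 t=11.21 Mz=-0.063 F=1.4 act=1.217
1.192 t=11.49 Mz=-0.044 F=1.7 act=1.192
1.167 t=11.78 Mz=0.039 F=1.9 act=1.167
1.142 t=12.06 Mz=-0.016 F=0.7 act=1.142
1.117 t=12.34 Mz=0.013 F=1.0 act=1.117
1.092 t=12.62 Mz=-0.054 F=1.4 act=1.092
1.067 t=12.91 Mz=0.019 F=1.0 act=1.067
1.042 t=13.19 Mz=-0.006 F=1.4 act=1.042
1.017 t=13.47 Mz=-0.050 F=1.6 act=1.017
0.992 t=13.76 Mz=-0.011 F=1.1 act=0.992
0.967 t=14.04 Mz=0.003 F=1.3 act=0.967
0.942 t=14.32 Mz=-0.063 F=1.7 act=0.942
0.917 t=14.61 Mz=0.023 F=2.0 act=0.917
0.892 t=14.89 Mz=-0.020 F=2.3 act=0.892
0.867 t=15.18 Mz=0.026 F=1.7 act=0.867
0.842 t=15.46 Mz=-0.022 F=2.0 act=0.842
0.817 t=15.74 Mz=0.014 F=2.7 act=0.817
0.792 t=16.02 Mz=-0.063 F=2.2 act=0.792
0.767 t=16.31 Mz=0.057 F=2.6 act=0.767
0.742 t=16.59 Mz=-0.072 F=3.0 act=0.742
0.717 t=16.88 Mz=-0.075 F=3.5 act=0.717
0.692 t=17.16 Mz=-0.204 F=2.7 act=0.692
```

```bash
python3 -c "
from turn import *
run(.01,.2,lambda l:l[-1]>.15)"
```

```text
0.682 t=17.44 Mz=-0.047 F=3.2 act=0.682
0.672 t=17.73 Mz=-0.143 F=3.0 act=0.672
0.662 t=18.01 Mz=-0.154 F=2.4 act=0.662
0.652 t=18.29 Mz=-0.221 F=2.9 act=0.652
0.642 t=18.57 Mz=-0.282 F=2.1 act=0.642
0.632 t=18.86 Mz=-0.260 F=2.1 act=0.632
0.622 t=19.14 Mz=-0.439 F=2.0 act=0.622
0.612 t=19.43 Mz=-0.393 F=2.6 act=0.612
0.602 t=19.71 Mz=-0.463 F=2.6 act=0.602
0.592 t=19.99 Mz=-0.355 F=2.7 act=0.592
0.582 t=20.27 Mz=-0.175 F=2.6 act=0.582
0.572 t=20.56 Mz=-0.069 F=2.6 act=0.572
0.562 t=20.84 Mz=0.126 F=4.0 act=0.562
0.552 t=21.12 Mz=0.209 F=3.9 act=0.552
```

Run:
```python
from h import *
np.set_printoptions(precision=4,suppress=True)
q=np.array(arm.read_joint_positions());q[6]=.576;arm.move_j(q);arm.pause(.2);print(arm.read_wrist_torque()[2])
arm.move_gripper(.45);p=arm.read_tool_pos()
arm.line_to([p[0],p[1],.27],.12)
arm.movep([.3825,.3625,.27],Q(TH))
P=(arm.read_tool_pos(),arm.read_eef_rot());a=snapshot('wrist');cv2.imwrite('pics/w5.png',a)
for c,s in red(a):
  if s[4]>200: print(c,plane('wrist',c,.078,P))
arm.move_gripper(0)
arm.movep([.349,.3164,.20],Q(TH))
print(arm.read_time(),arm.read_ft_force())
cv2.imwrite('pics/c5.png',cv2.resize(a[90:270,190:370],None,fx=3,fy=3))
```

```text
-0.23806776602463295
[279.  134.5] [0.349  0.3158 0.078 ]
24.6083 [-0.1442 -0.2638  0.1238]
```

View pics/c5.png

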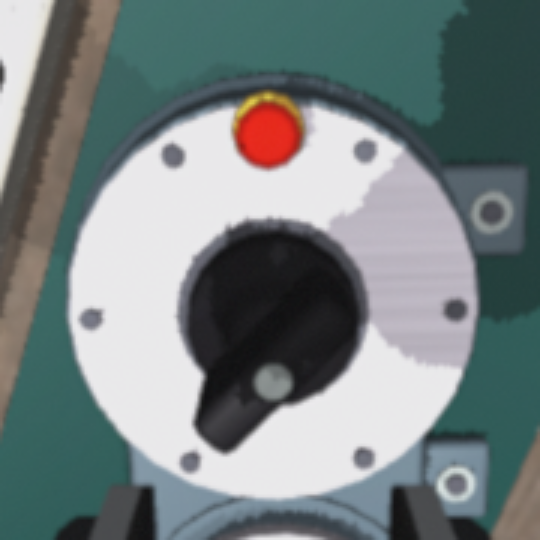

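The knob rests in the notch, with the bar turned about 0.77 rad clockwise. I'll press the pin down in small steps and watch the force.

Run:
```python
from h import *
x,y=.349,.3162
arm.line_to([x,y,.156],.1)
z=.156; 
while z>.134:
    z-=.001; arm.line_to([x,y,z],.015)
    f=arm.read_ft_force(); print(f'{z:.4f} {arm.read_tool_pos()[2]:.4f} F={np.round(f,1)} t={arm.read_time():.1f}')
    if f[2]>(8 if z>.144 else 14): break
```

```text
0.1550 0.1555 F=[0.2 0.2 0.9] t=25.4
0.1540 0.1540 F=[-1.   0.4 -0.5] t=25.7
0.1530 0.1529 F=[-0.1  0.4  0.5] t=25.9
0.1520 0.1519 F=[ 0.  -0.3  0.4] t=26.2
0.1510 0.1509 F=[0.9 0.6 0.2] t=26.4
0.1500 0.1500 F=[ 0.2 -0.3  1.6] t=26.7
0.1490 0.1490 F=[-0.2 -0.1  2.3] t=26.9
0.1480 0.1480 F=[0.4 0.1 1.5] t=27.2
0.1470 0.1469 F=[ 0.3 -0.3  1.8] t=27.4
0.1460 0.1459 F=[-0.6 -0.2  1.4] t=27.7
0.1450 0.1449 F=[-0.4  0.3  1. ] t=27.9
0.1440 0.1439 F=[-0.2 -0.7  1.3] t=28.2
0.1430 0.1429 F=[ 0.  -0.2  2.3] t=28.4
0.1420 0.1419 F=[ 0.9 -0.2  0.8] t=28.7
0.1410 0.1409 F=[-0.1  0.1  1.3] t=28.9
0.1400 0.1399 F=[-0.1  0.5  1.9] t=29.2
0.1390 0.1389 F=[0.5 0.5 0.4] t=29.4
0.1380 0.1386 F=[ 0.6 -0.8  8.4] t=29.7
0.1370 0.1385 F=[-0.9 -2.6 17.3] t=29.9
```

Run:
```python
from h import *
arm.pause(.3);x,y=.349,.3162
arm.line_to([x,y,.27],.12); arm.movep([.3825,.3625,.27],Q(TH)); arm.move_gripper(.5)
P=(arm.read_tool_pos(),arm.read_eef_rot());a=snapshot('wrist')
for c,s in red(a):
  if s[4]>150: print(c,s,plane('wrist',c,.066,P),plane('wrist',c,.078,P))
print(arm.read_time(),arm.read_ft_force())
cv2.imwrite('pics/c6.png',cv2.resize(a[90:270,190:370],None,fx=3,fy=3))
```

```text
[279.4 133.4] [270, 124, 20, 20, 298] [0.34915132 0.31601197 0.066     ] [0.34863871 0.31536683 0.078     ]
32.3833 [-0.49932502 -0.08927114 -0.0859565 ]
```

View pics/c6.png

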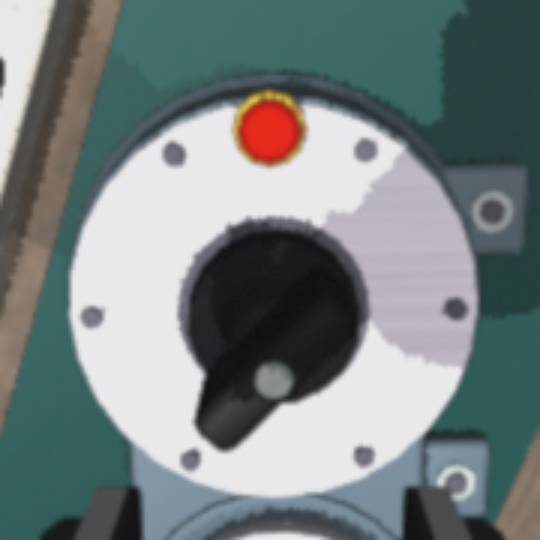

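The pin head now sits down on its brass bush, the knob hasn't moved, and the robot is touching nothing.

```bash
python3 -c "
from station import ticket; print(ticket.finish_job())"
```

```text
the job is handed in; nothing more can be done
None
```

I turned the knob about 0.77 rad clockwise until it dropped into the notch, then pushed the lock pin about 12 mm down onto its bush, and handed the job in with the robot clear at about 32 s.

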